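Stir the deburring tub

ROBOT

A 6-joint arm with a two-finger parallel gripper is mounted at the origin on the work surface. World frame = base frame: x ahead of the robot, y to its left, z up, the work surface at z = 0. Lengths are in mm, angles in rad, forces in N, time in s.
With the tool pointing down it reaches from about 400 to 925 mm from the base axis. Payload 12.5 kg.
Tool frame: the origin (TCP) lies on the centre line of the jaws, within the pads' length; the fingertips stand 22 mm ahead of it and the grasp point (between the pads) lies 3 mm ahead of it; z points along the fingers, y is the direction in which the jaws open and shut (so a half turn about z gives the same grasp; the last joint's range is limited). The gripper opens to 95 mm and grips with 3 to 60 N. Pads are 20 mm wide; open, the fingers measure 119 mm over their backs; the gripper's body (75 mm by 180 mm) begins 59 mm behind the grasp point.
Start: joints at [1.054, 0.491, 1.559, -0, 1.092, -0.106], TCP at [249.574, 573.024, 236.661] pointing down, gripper open.
Joint ranges: [-3.1, 3.1], [-0.84, 2.19], [0.05, 2.79], [-1.13, 4.28], [0.06, 2.93], [-2.69, 2.69]. Speed limits (rad/s): [2.22, 2.22, 2.79, 3.14, 3.14, 3.14].

INTERFACE

Orientations are given as a unit quaternion [w, x, y, z].
In Python, from cell import sense, capture, get_calibration, close_job gives the robot as it stands.
- The arm moves only by the tool apply_moves, never from a script. Its argument "steps" is a list of rows, each a list of 7 numbers: the turn, a rotation vector about the tool's x, y, z in rad, then the shift along the tool's x, y, z in m, then the closure in counts, from 0 (fully open) to 255 (shut). A call has 1 to 12 rows; each row shifts and turns the pose as measured when the row begins, along the tool's axes as they then stand; what a row does not reach is not made up. A row lasts 1/12 s, in which the tool goes at most 41.7 mm and 7.16 degrees, less where a joint would pass 70% of its speed; a pose out of reach is approached as far as the arm can. A call is refused whole if a number of a shift passes 0.0417 or a number of a turn 0.125, either way. A call with a gripper value outside its range is refused whole. The fingers move at their own pace and stop on an object; "force" is the grip in N (left out, the last holds). Time passes only in rows, so rows that do not move let the fingers close. It gives the time, the measured TCP pose, the force and the opening at its end, in the units of the state.
- sense(): the state, without advancing time (a new reading comes with each control period).
- capture(name): name is "scene" or "top" or "wrist"; returns the picture (480x640x3 uint8, red, green, blue); there is no depth.
- get_calibration(name): a dict with "vfov" (degrees; the focal length in pixels is half the picture's height over the tangent of half this angle, whatever the lens; pixels are square), "cx", "cy" (the principal point, pixels), "R" (3x3) and "t" (3): a world point X has camera coordinates R X + t; the wrist camera has in their place "hand_eye" (4x4, takes a point from camera to tool coordinates, whose origin is the TCP and whose axes are the flange's). Camera axes: x right, y down, z forward; pixel columns grow to the right and rows downward; lengths in mm; the calibration is good to about 2 mm. The wrist camera is an equidistant fisheye: a pixel r from the principal point sees the ray r / f radians off the axis. A picture is of the moment at which its call begins: read the wrist's pose just before it. get_calibration takes no time and is no camera call.
- close_job(): hands the job in, once; it reports no verdict.
The state is a dict: "time_s": time; "q": joint angles; "qvel": joint speeds; "joint_torque": joint torques, N m; "tool_pos": TCP position; "tool_rot": TCP orientation; "ft_force": force on the tool from outside, world axes, zero at the start; "ft_torque": the same for the moment, N m; "finger_gap": finger opening in mm.
Only numpy, scipy, OpenCV 4.12 (cv2) and the standard library are available. Lean on these libraries where they do the work, as an engineer would, in place of code of your own. Each camera call takes 0.05 s, during which the arm holds its last target.

TASK

Take the red-handled stirrer out of its stand and stir the white grinding beads in the yellow tub with it, about three times right round the tub with its foot down among the beads, so that the blue plug among them is shifted from its place. Then hang the stirrer back upright in its stand, leaving the blue plug in the yellow tub.

Things in the scene. Friction and masses are not known exactly. Their poses are not given: they have to be found in the camera images.
- stirrer: Stirrer, 175 mm, 150 g, hanging in the stand by its guard. Origin: centre of the foot's underside, z up. From below: black foot (26 mm diameter, 0-35 mm up), steel shaft (20 mm diameter), white guard disc (88 mm diameter, underside 105, top 110 mm up), dark neck (22 mm diameter), red square handle 26 x 26 mm, 119-175 mm up, sides along the stirrer's x and y. Starts at a yaw of up to 30 degrees.
- stand: Stand of the stirrer, fixed: grey round foot (90 mm diameter), upright open aluminium tube, 64 mm outside, 52 mm inside diameter, rim 120 mm high. Origin: centre of the underside, z up the tube's axis. The stirrer hangs upright in it, its guard on the rim and its foot 15 mm above the table, even if up to 13 mm off centre.
- tub: Yellow round tub, fixed, 62 mm high, 162 mm over the rim, inner radius 70 mm, floor 5 mm thick. Origin: centre of the underside, z up, x roughly away from the robot. 7 beads (24 mm diameter, 20 mm high, 20 g, sliding easily) stand in a ring 36 mm from its centre; the middle, 46 mm across, is free for the foot to enter. Circles 28-36 mm from the centre, 5-10 mm off the floor, stir well.
- plug: Blue plastic plug, a chunky bead with bevelled ends, 25 mm diameter, 23 mm high, 16 g; origin at the centre of its underside. It starts at any of the seven places in the ring of beads in the yellow tub; the other six are white ceramic grinding beads. (The blue tub with red clips is a bystander.)
Not all that is in view belongs to the job. Leave any pink look-alike of the stirrer alone.

How it is judged:
By the outcome, as a careful person would: the job done as asked, in the order asked, and still so for the second after the job is handed in, with the robot touching nothing.
It also fails if it takes over 72 s, if anything falls off the work surface, if the arm or the gripper's body presses on something with over 40 N, if the wrist force passes 120 N, or if a joint passes its speed limit or range.

## Working session

There is one attempt and no reset: what is moved stays moved. The work goes in short steps, Python scripts to look and compute and a tool call to move; the robot and the scene stay as the last step left them, time stands still between calls to the robot, and variables do not carry over. Pictures are saved under pics/ and viewed, and the job is handed in when it is done.

Besides the shell and the picture viewer there is one more tool, called after ">>>" as a command line: name --pt "numbers of a row" for each row, then --argument value for the rest. apply_moves: Moves the arm, as the interface text tells. Its arguments: {"type":"object","properties":{"steps":{"type":"array","items":{"type":"array","items":{"type":"number"}}},"force":{"type":"number"}},"required":["steps"]}

```bash
mkdir -p pics; ls
python3 - <<'E'
from cell import *
import cv2
s=sense();print(s)
for n in("scene","top","wrist"):
    c=get_calibration(n);print(n,c)
    cv2.imwrite(f"pics/{n}0.png",cv2.cvtColor(capture(n),cv2.COLOR_RGB2BGR))
E
```

```text
pics
{'time_s': 0.0, 'q': array([ 1.05438198e+00,  4.91568080e-01,  1.55944537e+00, -1.21936474e-05,
        1.09167013e+00, -1.05626454e-01]), 'qvel': array([-0.00155817,  0.00054896,  0.0014696 , -0.00063418, -0.00244193,
        0.00094313]), 'joint_torque': array([ 4.71918065e-04, -6.12631917e+01, -2.58193821e+01,  6.92681805e-02,
        4.80917317e-02, -8.65695006e-05]), 'tool_pos': array([249.47481492, 572.82160935, 236.05783824]), 'tool_rot': array([-1.61779109e-04,  2.03950057e-01,  9.78981142e-01, -5.20948561e-04]), 'ft_force': array([0.00752637, 0.09926806, 0.70129136]), 'ft_torque': array([-0.00814979,  0.00794865, -0.05036369]), 'finger_gap': 95.6229414231356}
scene {'vfov': 52.50269631152436, 'cx': 320.25867430325854, 'cy': 239.89287917509944, 'R': array([[-0.86176603,  0.50713945, -0.01299535],
       [ 0.44388906,  0.74138987, -0.50329272],
       [-0.24560498, -0.43948906, -0.86401826]]), 't': array([ 416.65863695, -217.96738684,  942.48301338])}
top {'vfov': 53.491553704754004, 'cx': 323.4502227117122, 'cy': 238.03792984115788, 'R': array([[-0.15795938, -0.98743441,  0.00470364],
       [-0.96777375,  0.15386468, -0.19934803],
       [ 0.19611938, -0.03604095, -0.97991747]]), 't': array([ 68.4186355 , 472.11520838, 685.87868177])}
wrist {'vfov': 65.70646984690485, 'cx': 321.74386347224106, 'cy': 241.39759231469165, 'hand_eye': array([[ 1.72680672e-05, -9.58670743e-01, -2.84517848e-01,
         8.21686293e+01],
       [ 9.99999927e-01, -9.16810327e-05,  3.69607708e-04,
         9.96052897e-01],
       [-3.80416986e-04, -2.84517834e-01,  9.58670672e-01,
        -1.47789004e+02],
       [ 0.00000000e+00,  0.00000000e+00,  0.00000000e+00,
         1.00000000e+00]])}
```

View pics/scene0.png

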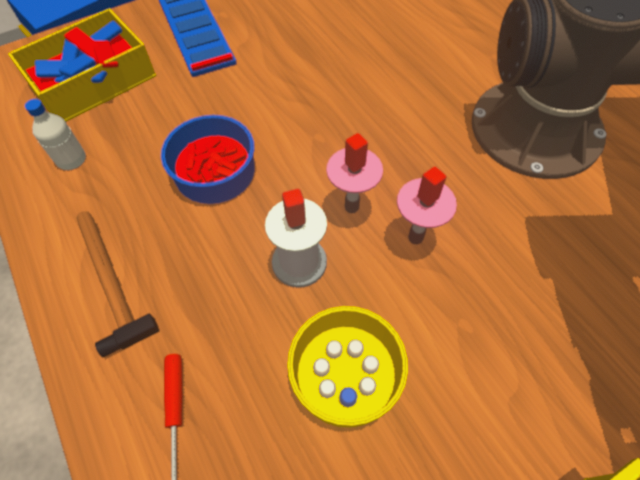

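View pics/top0.png

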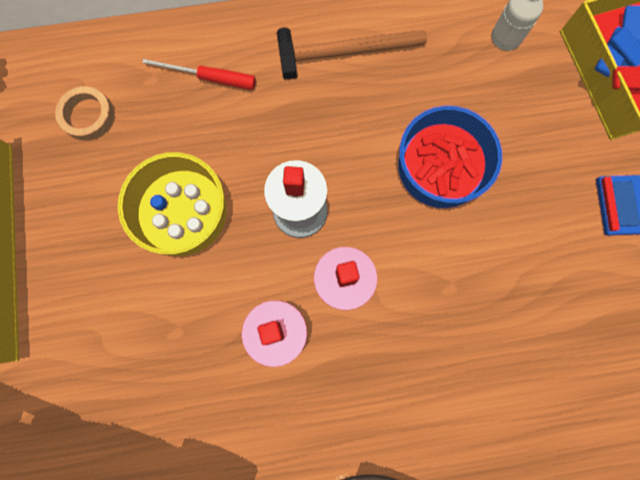

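View pics/wrist0.png

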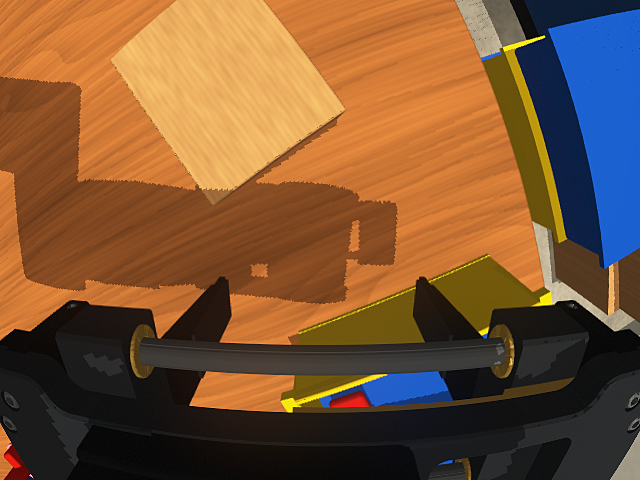

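The scene view shows the white-guard stirrer at about (295,205), the tub at (348,365) and two pink look-alikes at (355,170) and (427,200). In the top view the guard is at (296,190), the handle top at (293,175), the tub at (172,203) and the plug at (158,202).

```bash
cat > h.py <<'E'
from cell import *
import numpy as np, cv2
def img(n): return cv2.cvtColor(capture(n),cv2.COLOR_RGB2BGR)
def ray(n,uv):
    c=get_calibration(n);f=240/np.tan(np.radians(c['vfov'])/2)
    d=c['R'].T@np.array([(uv[0]-c['cx'])/f,(uv[1]-c['cy'])/f,1.]);return -c['R'].T@c['t'],d/np.linalg.norm(d)
def onz(n,uv,z):
    o,d=ray(n,uv);return (o+d*(z-o[2])/d[2])[:2]
def proj(n,X):
    c=get_calibration(n);f=240/np.tan(np.radians(c['vfov'])/2);p=c['R']@np.array(X)+c['t'];return p[:2]/p[2]*f+[c['cx'],c['cy']]
def tri(a,b):
    (o1,d1),(o2,d2)=a,b
    A=np.stack([d1,-d2],1);s=np.linalg.lstsq(A,o2-o1,rcond=None)[0]
    p,q=o1+s[0]*d1,o2+s[1]*d2;return (p+q)/2,np.linalg.norm(p-q)
def fitcirc(p):
    p=np.asarray(p);A=np.c_[2*p,np.ones(len(p))];s=np.linalg.lstsq(A,(p**2).sum(1),rcond=None)[0];return s[:2],np.sqrt(s[2]+s[0]**2+s[1]**2)
def blobs(m,amin=30):
    n,l,st,c=cv2.connectedComponentsWithStats(m.astype(np.uint8));return [(st[i,4],c[i].round(1),l==i) for i in range(1,n) if st[i,4]>=amin]
E
python3 - <<'E'
from h import *
for n in("top","scene"):
    im=cv2.imread(f"pics/{n}0.png");hsv=cv2.cvtColor(im,cv2.COLOR_BGR2HSV);H,S,V=[hsv[...,i].astype(int) for i in range(3)]
    win=np.zeros(H.shape,bool)
    if n=="top": win[150:245,110:335]=1
    else: win[180:430,260:415]=1
    white=win&(S<50)&(V>170)
    for a,c,m in blobs(white,40):
        if a>800:
            cs=max(cv2.findContours(m.astype(np.uint8),0,cv2.CHAIN_APPROX_NONE)[0],key=cv2.contourArea)[:,0]
            h=cv2.convexHull(cs)[:,0]
            P=[onz(n,p,124) for p in cs];print(n,'guard',c,fitcirc(P))
        else: print(n,'bead',a,c,onz(n,c,20))
    blue=win&(H>100)&(H<130)&(S>120)
    for a,c,m in blobs(blue): print(n,'plug',a,c,onz(n,c,22))
    yel=win&(H>20)&(H<35)&(S>150)
    if n=="top": yel=(H>20)&(H<35)&(S>150)&(np.indices(H.shape)[1]>110)&(np.indices(H.shape)[1]<235)
    else: yel=(H>20)&(H<35)&(S>150)&(np.indices(H.shape)[1]<415)&(np.indices(H.shape)[0]>300)
    a,c,m=max(blobs(yel),key=lambda b:b[0])
    cs=max(cv2.findContours(m.astype(np.uint8),0,cv2.CHAIN_APPROX_NONE)[0],key=cv2.contourArea)[:,0]
    P=np.array([onz(n,p,62) for p in cs]);print(n,'tub',fitcirc(P))
    red=win&((H<8)|(H>172))&(S>150)
    for a,c,m in blobs(red,60):
        ys,xs=np.where(m);print('red',a,c,'V',np.unique(V[m]//15*15,return_counts=True))
    big=cv2.resize(im[145:245,245:345] if n=="top" else im[180:290,245:345],None,fx=6,fy=6,interpolation=cv2.INTER_CUBIC);cv2.imwrite(f"pics/{n}_z.png",big[:600])
E
```

```text
top guard [295.4 194.2] (array([528.65040734,  24.72866592]), np.float64(46.2371260846689))
top bead 116 [171.5 188.2] [603.26611448 223.79439571]
top bead 114 [190.4 190.2] [595.06490903 193.74825454]
top bead 120 [200.4 206. ] [565.99769715 180.52938051]
top bead 119 [158.4 220. ] [553.37897841 249.64577645]
top bead 122 [193.1 223.5] [538.88121563 195.211559  ]
top bead 124 [173.9 230.3] [532.56165542 226.698739  ]
top plug 160 [158. 202.] [582.75630532 246.97858168]
top tub (array([564.30591264, 213.68173751]), np.float64(82.00164755744522))
red 521 [293.5 180.5] V (array([ 75,  90, 105, 120, 135, 150, 165, 180, 195, 210, 225, 240]), array([  1,  77,  96,   7,  10,   5,   7,  10,  11,  30, 164, 103]))
scene guard [295.9 227.8] (array([537.97229741,  26.73999541]), np.float64(37.413788852474504))
scene bead 106 [355.3 346.5] [538.40822891 194.29210241]
scene bead 109 [333.8 347.2] [565.81829977 179.22149277]
scene bead 117 [370.5 362.5] [532.382196   225.17018478]
scene bead 115 [321.2 365.2] [594.95004219 192.55513785]
scene bead 125 [367.4 384.3] [553.0686739  248.64491072]
scene bead 131 [327.  386.6] [603.25798914 222.57693424]
scene plug 140 [348.  395.1] [584.51321137 247.65529035]
scene tub (array([568.50100719, 217.03044555]), np.float64(80.81752324232676))
red 636 [293.8 206.7] V (array([105, 120, 135, 150, 165, 180, 195, 210, 225]), array([  3, 313,  12,  14,  10,  15,  14,  54, 201]))
```

View pics/top_z.png

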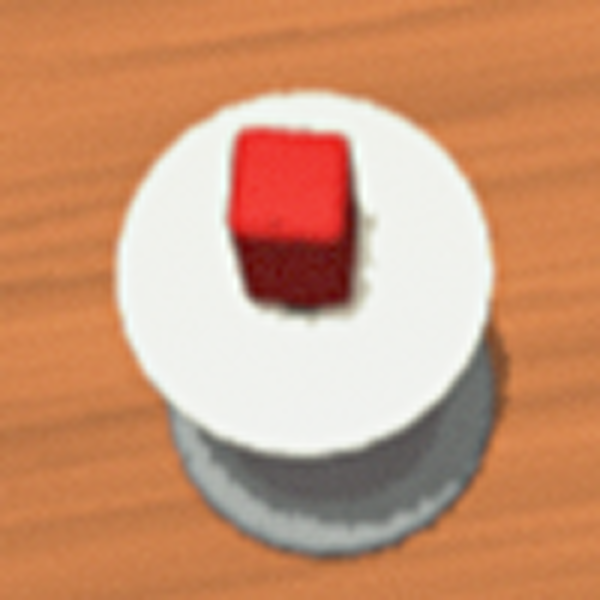

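View pics/scene_z.png

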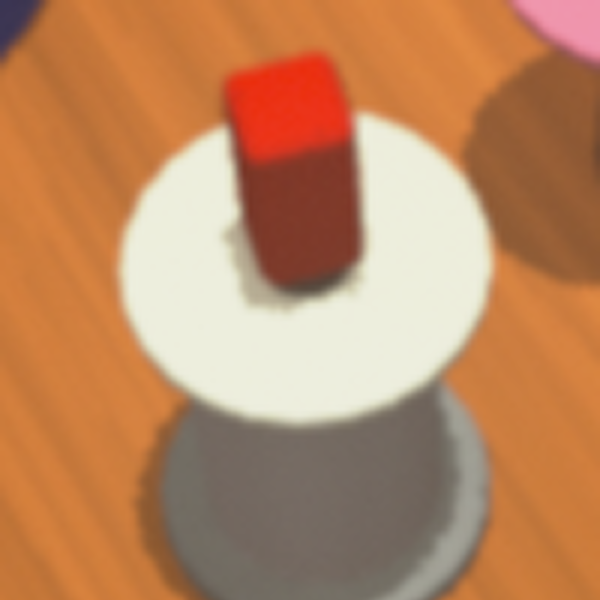

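Run:
```python
from h import *
B=[[603.3,223.3],[595,193.2],[565.9,179.9],[553.2,249.1],[538.6,194.7],[532.5,226],[583.6,247.3]]
print('ring',fitcirc(B))
tops={}
for n,(y0,y1,x0,x1) in dict(top=(150,245,250,335),scene=(180,300,250,340)).items():
    im=cv2.imread(f"pics/{n}0.png");hsv=cv2.cvtColor(im,cv2.COLOR_BGR2HSV);H,S,V=[hsv[...,i].astype(int) for i in range(3)]
    win=np.zeros(H.shape,bool);win[y0:y1,x0:x1]=1
    red=win&((H<8)|(H>172))&(S>150)
    t=red&(V>180)
    a,c,m=max(blobs(t),key=lambda b:b[0]);tops[n]=c
    P=np.array([onz(n,p,190) for p in np.argwhere(m)[:,::-1]],np.float32)
    r=cv2.minAreaRect(P);print(n,'top',c,P.mean(0),r)
    wr=(win&(S<50)&(V>170))
    a,c,m=max(blobs(wr),key=lambda b:b[0])
    cs=max(cv2.findContours(m.astype(np.uint8),0,cv2.CHAIN_APPROX_NONE)[0],key=cv2.contourArea)[:,0]
    h=cv2.convexHull(cs)[:,0]
    pts=np.array([onz(n,p,124) for p in cs]);
    c0,r0=fitcirc(np.array([onz(n,p,124) for p in h]))
    for _ in range(10):
        k=abs(np.linalg.norm(pts-c0,axis=1)-r0)<1.5; c0,r0=fitcirc(pts[k])
    print(n,'guard',c0,r0,k.sum(),len(pts))
    # grey foot
    g=win&(S<70)&(V<175)
    a,c,m=max(blobs(g),key=lambda b:b[0])
    cs=max(cv2.findContours(m.astype(np.uint8),0,cv2.CHAIN_APPROX_NONE)[0],key=cv2.contourArea)[:,0]
    # lower arc: points farther out than guard shading: take lower hull part
    lo=[p for p in cs if p[1]>=cs[:,1].max()-(20 if n=="top" else 25) and not m[min(p[1]+1,479),p[0]]]
    for z in(0,5,10):
        P=np.array([onz(n,p,z) for p in lo]);print(n,'foot',z,len(lo),fitcirc(P))
print(tri(ray('top',tops['top']),ray('scene',tops['scene'])))
for X in([535,25,0],[530,25,62]):print(proj('top',X),proj('scene',X))
```

```text
ring (array([567.3948936 , 215.90823516]), np.float64(35.99606622630952))
top top [292.7 175.4] [534.58984   24.112444] ((534.5980224609375, 24.10262680053711), (23.549278259277344, 22.880067825317383), 76.91252136230469)
top guard [526.46064508  26.03194692] 49.2581213636957 30 249
top foot 0 52 (array([538.67032538,  23.11049099]), np.float64(44.40604214573841))
top foot 5 52 (array([537.32891714,  23.0878136 ]), np.float64(44.116146840467465))
top foot 10 52 (array([535.98750891,  23.06513622]), np.float64(43.82625153520719))
scene top [292.7 197.4] [537.69183   26.165876] ((537.6058959960938, 26.007606506347656), (24.539974212646484, 24.459880828857422), 78.25714111328125)
scene guard [537.15473688  24.90381337] 42.73131452686711 137 204
scene foot 0 54 (array([535.9744272 ,  19.78364476]), np.float64(44.208536821618566))
scene foot 5 54 (array([537.04000516,  22.211143  ]), np.float64(43.897224777065894))
scene foot 10 54 (array([538.10558312,  24.63864124]), np.float64(43.585912732493064))
(array([536.34023185,  23.90760035, 185.88530104]), np.float64(0.8210064628090536))
[298.86631649 212.83807175] [300.97310066 263.03481526]
[297.48931739 205.78284404] [301.90300273 242.90246884]
```

```bash
cat >> h.py <<'E'
from scipy.spatial.transform import Rotation as Ro
def pose():
    s=sense();w,x,y,z=s['tool_rot'];return s,s['tool_pos'],Ro.from_quat([x,y,z,w])
def to(X,yaw=None):
    "report shift in tool axes (mm) to world X; turn so tool y is at yaw deg and z down"
    s,p,R=pose();M=R.as_matrix()
    if yaw is None: yaw=np.degrees(np.arctan2(M[1,1],M[0,1]))
    a=np.radians(yaw);y=np.array([np.cos(a),np.sin(a),0]);z=np.array([0,0,-1]);T=np.stack([np.cross(y,z),y,z],1)
    print('t %.2f pos'%s['time_s'],p.round(1),'yaw %.2f'%np.degrees(np.arctan2(M[1,1],M[0,1])),'F',s['ft_force'].round(1),'gap %.1f'%s['finger_gap'])
    print(' turn',Ro.from_matrix(M.T@T).as_rotvec().round(4),'shift(now)',(M.T@(np.array(X)-p)).round(1),'shift(after turn)',(T.T@(np.array(X)-p)).round(1))
E
python3 - <<'E'
from h import *
for uv in((346,273),(270,332)): print(onz('top',uv,175),onz('top',uv,190))
to([536.3,24.6,260],77.6)
E
```

```text
[403.07565716 -22.85340251] [401.30170388 -21.7747852 ]
[346.46638881  80.5591982 ] [346.1294672   79.01267678]
t 0.15 pos [249.5 572.9 236.2] yaw 66.46 F [-0.5  0.3  0.2] gap 95.1
 turn [-0.0007 -0.0002 -0.1944] shift(now) [-481.9 -388.1  -23.5] shift(after turn) [-397.8 -473.9  -23.8]
```

>>> apply_moves --pt "0 0 -0.097 0 0 -0.012 0" --pt "0 0 -0.097 0 0 -0.012 0" --pt "0 0 0 -0.0249 -0.0296 0 0" --pt "0 0 0 -0.0249 -0.0296 0 0" --pt "0 0 0 -0.0249 -0.0296 0 0" --pt "0 0 0 -0.0249 -0.0296 0 0" --pt "0 0 0 -0.0249 -0.0296 0 0" --pt "0 0 0 -0.0249 -0.0296 0 0" --force 60

```text
time_s: 0.82
tool_pos: [358.7, 365.4, 258.4]
tool_rot: [-0.001, 0.098, 0.995, -0.002]
ft_force: [1.5, 0.2, 0.3]
finger_gap: 95.4
```

```bash
python3 -c "
from h import *
to([536.3,24.6,260],77.6)"
```

```text
t 0.82 pos [358.7 365.4 258.4] yaw 78.72 F [1.5 0.2 0.3] gap 95.4
 turn [-0.0035 -0.002   0.0196] shift(now) [-240.8 -299.5   -1.1] shift(after turn) [-246.7 -294.7   -1.6]
```

>>> apply_moves --pt "-0.003 -0.002 0.02 -0.0243 -0.0295 0 0" --pt "0 0 0 -0.0246 -0.0295 0 0" --pt "0 0 0 -0.0246 -0.0295 0 0" --pt "0 0 0 -0.0246 -0.0295 0 0" --pt "0 0 0 -0.0246 -0.0295 0 0" --pt "0 0 0 -0.0246 -0.0295 0 0" --pt "0 0 0 -0.0246 -0.0295 0 0" --pt "0 0 0 -0.0246 -0.0295 0 0" --pt "0 0 0 -0.0246 -0.0295 0 0" --pt "0 0 0 -0.015 -0.019 0 0" --pt "0 0 0 0 0 0 0"

```text
time_s: 1.73
tool_pos: [535.2, 13.3, 258.2]
tool_rot: [0.0, 0.111, 0.994, -0.001]
ft_force: [-0.9, 0.3, -0.1]
finger_gap: 95.4
```

```bash
python3 -c "
from h import *
to([536.3,24.6,260],77.6)
cv2.imwrite('pics/w1.png',img('wrist'))"
```

```text
t 1.73 pos [535.2  13.3 258.2] yaw 77.29 F [-0.9  0.3 -0.1] gap 95.4
 turn [-0.001   0.0007 -0.0054] shift(now) [ 1.5 11.3 -1.9] shift(after turn) [ 1.4 11.3 -1.8]
```

View pics/w1.png

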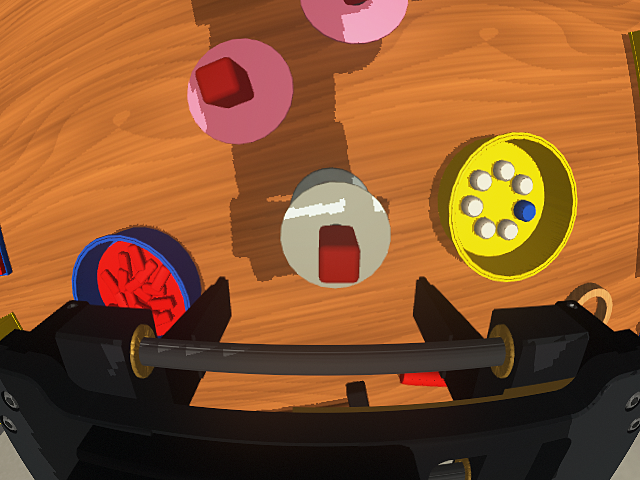

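The wrist view shows the handle squared to the jaws, with its top centre at about (339,266). It sits to the right of the jaw midline at about u=321.

```bash
cat >> h.py <<'E'
def wray(uv,s=None):
    c=get_calibration('wrist');f=240/np.tan(np.radians(c['vfov'])/2)
    if s is None: s=sense()
    w,x,y,z=s['tool_rot'];M=Ro.from_quat([x,y,z,w]).as_matrix()
    d=np.array([uv[0]-c['cx'],uv[1]-c['cy']]);r=np.linalg.norm(d);th=r/f
    v=np.r_[d/r*np.sin(th),np.cos(th)];E=c['hand_eye']
    return s['tool_pos']+M@E[:3,3],M@E[:3,:3]@v
def won(uv,z,s=None):
    o,d=wray(uv,s);return (o+d*(z-o[2])/d[2])[:2]
E
python3 -c "
from h import *
im=cv2.imread('pics/w1.png');hsv=cv2.cvtColor(im,cv2.COLOR_BGR2HSV)
m=((hsv[...,0]<8)|(hsv[...,0]>172))&(hsv[...,1]>150);m[:210]=0;m[300:]=0;m[:,:300]=0;m[:,380:]=0
t=m&(hsv[...,2]>125);print(np.unique(hsv[...,2][m]//10*10,return_counts=True))
for q in ((320,255),(359,253),(360,282),(320,283)):print(won(q,190))
print(np.mean([won(q,190) for q in ((320,255),(359,253),(360,282),(320,283))],0))
W=(hsv[...,1]<60)&(hsv[...,2]>140);W[:180]=0;W[290:]=0;W[:,:275]=0;W[:,395:]=0
cs=max(cv2.findContours(W.astype(np.uint8),0,cv2.CHAIN_APPROX_NONE)[0],key=cv2.contourArea)
h=cv2.convexHull(cs)[:,0];print(fitcirc([won(p,124) for p in h]))
"
```

```text
(array([ 70,  80,  90, 100, 110, 120, 130, 140, 150, 160], dtype=uint8), array([ 14,  32, 632,  53,  44,  52,  79, 225, 195, 856]))
[525.50295585  16.8891611 ]
[529.53413576  40.51672024]
[548.63998496  37.51304119]
[543.65890762  12.76370584]
[536.83399605  26.92065709]
(array([534.35541278,  27.30512997]), np.float64(43.69589485456393))
```

>>> apply_moves --pt "-0.001 0 -0.005 0.001 0.012 0 0" --pt "0 0 0 0 0 0 0" --pt "0 0 0 0 0 0.012 0" --pt "0 0 0 0 0 0.02 0" --pt "0 0 0 0 0 0.02 0" --pt "0 0 0 0 0 0.02 0" --pt "0 0 0 0 0 0.015 0" --pt "0 0 0 0 0 0.005 0" --pt "0 0 0 0 0 0 0"

```text
time_s: 2.53
tool_pos: [533.0, 39.7, 164.3]
tool_rot: [0.001, 0.101, 0.995, 0.001]
ft_force: [-0.2, -1.3, 0.8]
finger_gap: 95.5
```

```bash
python3 -c "
from h import *
to([536.5,25.5,160],77.6)
cv2.imwrite('pics/w2.png',img('wrist'));cv2.imwrite('pics/s2.png',img('scene'))"
```

```text
t 2.53 pos [533.   39.7 164.3] yaw 78.35 F [-0.2 -1.3  0.8] gap 95.5
 turn [0.0019 0.0017 0.0131] shift(now) [ -6.3 -13.2   4.3] shift(after turn) [ -6.5 -13.1   4.3]
```

View pics/w2.png

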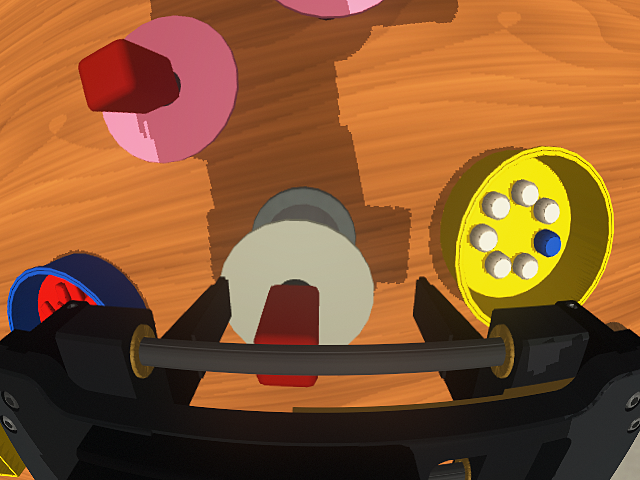

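View pics/s2.png

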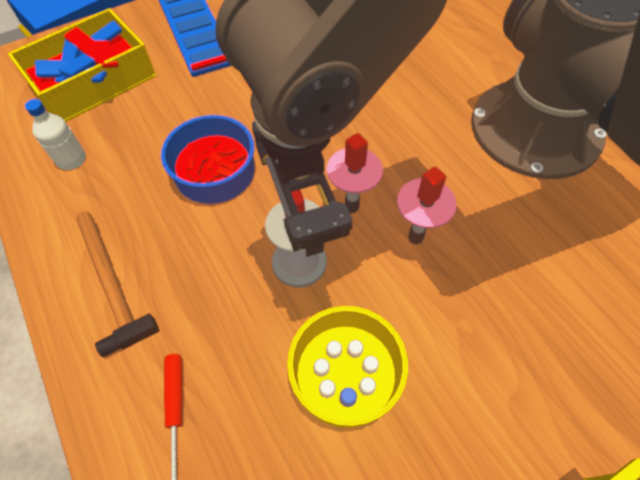

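The wrist view shows the handle off-centre to the left by about 14 mm, between open fingers. The arm carried on past the commanded shift, so I'll correct in smaller rows with rests between them.

>>> apply_moves --pt "0 0 0 0 0 0 0" --pt "0.002 0.002 0.013 -0.003 -0.006 0 0" --pt "0 0 0 0 0 0 0" --pt "0 0 0 0 0 0 0"

```text
time_s: 2.97
tool_pos: [536.6, 32.8, 168.8]
tool_rot: [0.003, 0.108, 0.994, 0.0]
ft_force: [-0.4, 0.3, -0.1]
finger_gap: 95.1
```

```bash
python3 -c "
from h import *
to([536.5,25.5,160],77.6);print(sense()['qvel'].round(3))"
```

```text
t 2.97 pos [536.6  32.8 168.8] yaw 77.57 F [-0.4  0.3 -0.1] gap 95.1
 turn [ 0.0007  0.0065 -0.0005] shift(now) [-1.5 -7.2  8.8] shift(after turn) [-1.5 -7.2  8.8]
[-0.01  -0.006 -0.014 -0.005  0.005  0.004]
```

>>> apply_moves --pt "0 0.0065 0 -0.0015 -0.007 0.004 0" --pt "0 0 0 0 0 0 0" --pt "0 0 0 0 0 0 0"

```text
time_s: 3.22
tool_pos: [536.9, 24.4, 165.3]
tool_rot: [0.001, 0.109, 0.994, 0.0]
ft_force: [-0.3, -1.1, -0.0]
finger_gap: 95.1
```

```bash
python3 -c "
from h import *
to([536.5,25.5,160],77.6);print(sense()['qvel'].round(3))"
```

```text
t 3.22 pos [536.9  24.4 165.3] yaw 77.52 F [-0.3 -1.1 -0. ] gap 95.1
 turn [ 0.001   0.0009 -0.0013] shift(now) [0.6 1.  5.3] shift(after turn) [0.6 1.  5.3]
[-0.016  0.008  0.001 -0.002 -0.001 -0.013]
```

>>> apply_moves --pt "0 0 0 0 0.001 0.005 0" --pt "0 0 0 0 0 0 0" --pt "0 0 0 0 0 0 120" --pt "0 0 0 0 0 0 255" --pt "0 0 0 0 0 0 255" --pt "0 0 0 0 0 0 255" --pt "0 0 0 0 0 0 255" --pt "0 0 0 0 0 0 255" --pt "0 0 0 0 0 0 255" --force 50

```text
time_s: 3.97
tool_pos: [537.0, 25.4, 159.4]
tool_rot: [0.0, 0.109, 0.994, 0.0]
ft_force: [-0.3, -0.5, -0.1]
finger_gap: 53.9
```

```bash
python3 -c "
from h import *
to([536.5,25.5,160],77.6);cv2.imwrite('pics/w3.png',img('wrist'))"
```

```text
t 3.97 pos [537.   25.4 159.4] yaw 77.51 F [-0.3 -0.5 -0.1] gap 53.9
 turn [ 0.0009  0.0001 -0.0016] shift(now) [ 0.5 -0.  -0.6] shift(after turn) [ 0.5 -0.  -0.6]
```

View pics/w3.png

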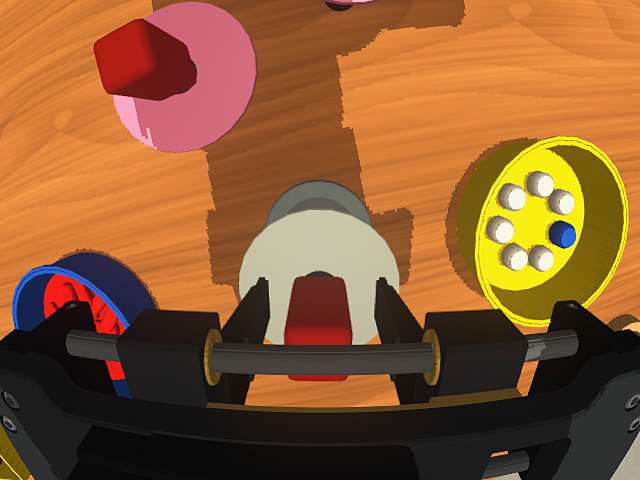

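The fingers are still closing (gap 54 mm), and the handle at about (320,330) is centred between them.

>>> apply_moves --pt "0 0 0 0 0 0 255" --pt "0 0 0 0 0 0 255" --pt "0 0 0 0 0 0 255" --pt "0 0 0 0 0 0 255" --pt "0 0 0 0 0 0 255" --pt "0 0 0 0 0 0 255" --pt "0 0 0 0 0 0 255" --pt "0 0 0 0 0 0 255"

```text
time_s: 4.68
tool_pos: [537.0, 25.4, 159.5]
tool_rot: [0.0, 0.109, 0.994, 0.0]
ft_force: [0.4, -0.2, 0.2]
finger_gap: 26.1
```

```bash
python3 -c "
from h import *
to([537,25.4,285],77.6)"
```

```text
t 4.68 pos [537.   25.4 159.5] yaw 77.51 F [ 0.4 -0.2  0.2] gap 26.1
 turn [ 0.0009  0.0004 -0.0016] shift(now) [-0.000e+00  1.000e-01 -1.255e+02] shift(after turn) [   0.    -0.  -125.5]
```

>>> apply_moves --pt "0 0 0 0 0 0 255" --pt "0 0 0 0 0 -0.005 255" --pt "0 0 0 0 0 -0.01 255" --pt "0 0 0 0 0 -0.015 255" --pt "0 0 0 0 0 -0.015 255" --pt "0 0 0 0 0 -0.015 255" --pt "0 0 0 0 0 -0.015 255" --pt "0 0 0 0 0 -0.015 255" --pt "0 0 0 0 0 -0.015 255" --pt "0 0 0 0 0 -0.015 255" --pt "0 0 0 0 0 -0.01 255" --pt "0 0 0 0 0 0 255" --force 60

```text
time_s: 5.68
tool_pos: [535.5, 25.5, 302.5]
tool_rot: [0.0, 0.109, 0.994, 0.0]
ft_force: [-0.1, 0.3, -0.5]
finger_gap: 26.0
```

```bash
python3 -c "
from h import *
to([567.4,215.5,285],77.6);cv2.imwrite('pics/s4.png',img('scene'));cv2.imwrite('pics/t4.png',img('top'))"
```

```text
t 5.68 pos [535.5  25.5 302.5] yaw 77.51 F [-0.1  0.3 -0.5] gap 26.0
 turn [ 0.001  -0.     -0.0015] shift(now) [  9.9 192.4  17.6] shift(after turn) [  9.6 192.4  17.5]
```

View pics/s4.png

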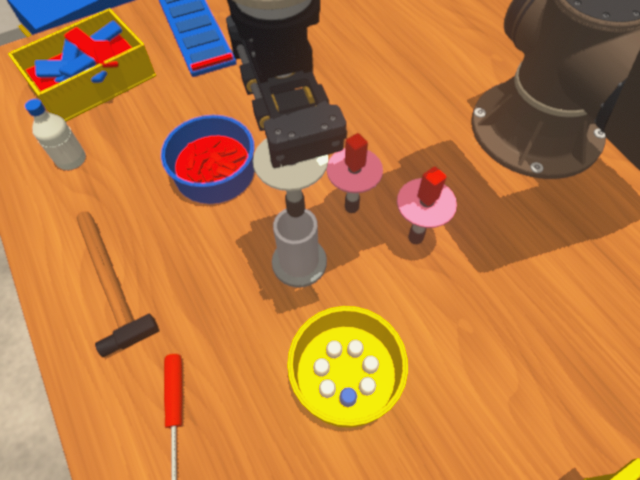

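View pics/t4.png

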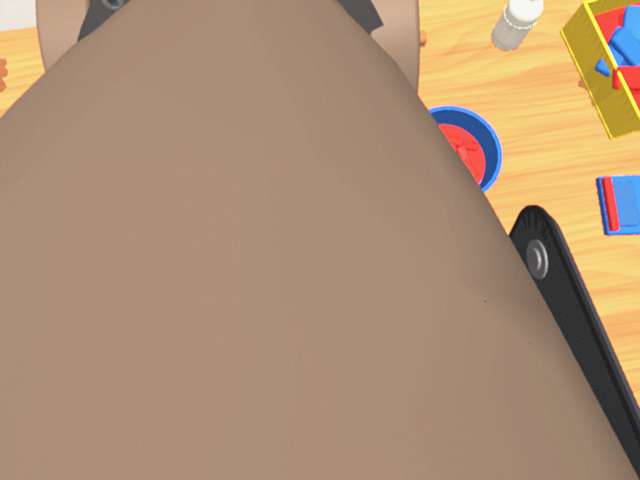

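The scene view shows the stirrer clear of the tube, its black foot at (295,203). The open rim is centred at about (296,225).

>>> apply_moves --pt "0 0 0 0.0012 0.01 0 255" --pt "0 0 0 0.0012 0.02 0 255" --pt "0 0 0 0.0012 0.022 0 255" --pt "0 0 0 0.0012 0.022 0 255" --pt "0 0 0 0.0012 0.022 0 255" --pt "0 0 0 0.0012 0.022 0 255" --pt "0 0 0 0.0012 0.022 0 255" --pt "0 0 0 0.0012 0.02 0 255" --pt "0 0 0 0.001 0.012 0 255" --pt "0 0 0 0 0.004 0 255" --pt "0 0 0 0 0 0 255" --pt "0 0 0 0 0 0 255"

```text
time_s: 6.78
tool_pos: [560.0, 212.5, 290.1]
tool_rot: [-0.01, 0.11, 0.994, -0.002]
ft_force: [0.6, -0.2, -1.5]
finger_gap: 25.8
```

```bash
python3 -c "
from h import *
to([567.4,215.5,260],77.6);print(sense()['qvel'].round(3))
im=cv2.imread('pics/s4.png');cv2.imwrite('pics/s4z.png',cv2.resize(im[180:290,245:345],None,fx=5.4,fy=5.4,interpolation=cv2.INTER_CUBIC))
cv2.imwrite('pics/s5.png',img('scene'));cv2.imwrite('pics/t5.png',img('top'))"
```

```text
t 6.78 pos [560.  212.5 290.1] yaw 77.41 F [ 0.6 -0.2 -1.5] gap 25.8
 turn [-0.0051 -0.0188 -0.0034] shift(now) [-7.2  4.7 29.9] shift(after turn) [-6.6  4.5 30.1]
[ 0.002  0.005  0.005 -0.002 -0.    -0.001]
```

View pics/s4z.png

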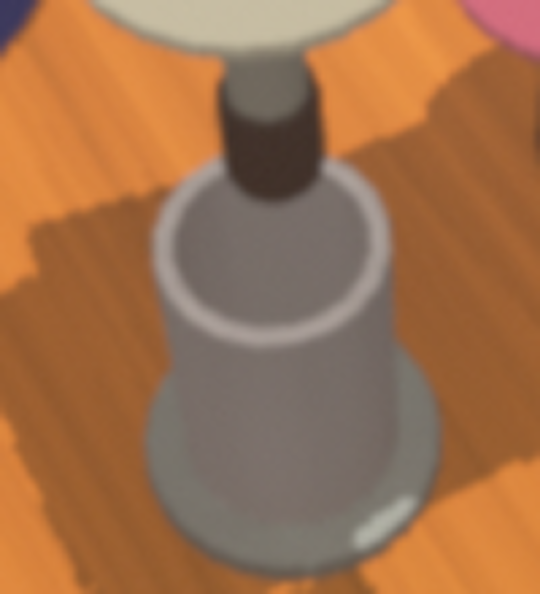

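View pics/s5.png

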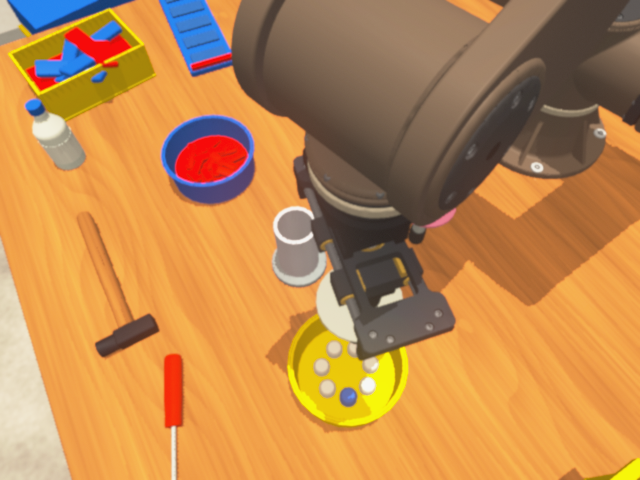

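View pics/t5.png

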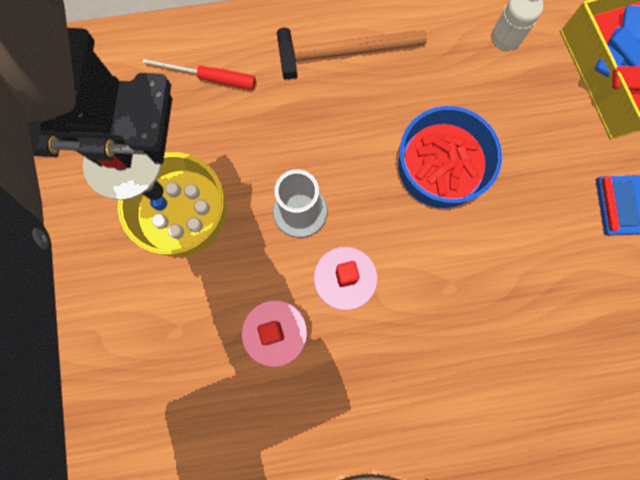

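Run:
```python
from h import *
im=cv2.imread('pics/t5.png');cv2.imwrite('pics/t5z.png',cv2.resize(im[140:260,60:340],None,fx=2.8,fy=2.8,interpolation=cv2.INTER_CUBIC))
hsv=cv2.cvtColor(im,cv2.COLOR_BGR2HSV);S,V=hsv[...,1].astype(int),hsv[...,2].astype(int)
m=(S<40)&(V>215);m[:160]=0;m[225:]=0;m[:,:262]=0;m[:,335:]=0
a,c,mm=max(blobs(m),key=lambda b:b[0])
cs=max(cv2.findContours(mm.astype(np.uint8),0,cv2.CHAIN_APPROX_NONE)[0],key=cv2.contourArea)[:,0]
print('rim top',a,fitcirc([onz('top',p,120) for p in cs]))
print('rim scene',onz('scene',(295,226.1),120))
s,p,R=pose();print(R.as_matrix()[:,2].round(4))
F=p+R.as_matrix()[:,2]*144.5;print('foot',F.round(1),proj('top',F),proj('scene',F))
```

```text
rim top 455 (array([536.35628219,  22.82889992]), np.float64(30.629215111095174))
rim scene [538.96009821  26.20506758]
[-1.900e-02 -7.000e-04 -9.998e-01]
foot [557.3 211.8 145.9] [154.89811923 190.92047107] [355.02653274 333.70588802]
```

View pics/t5z.png

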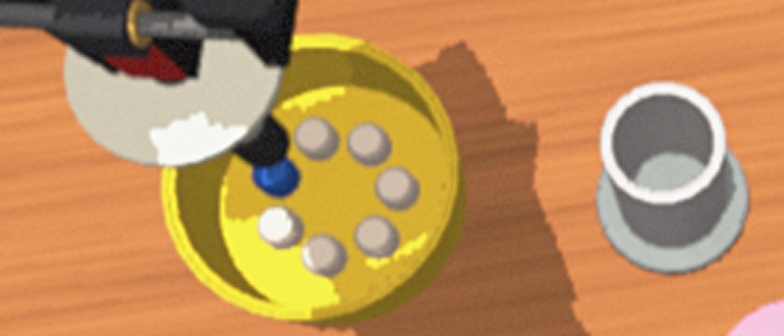

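The zoomed top view puts the foot tip at about (157,192), within about 2.5 mm of where the pose predicts. The rim fit for the stand also agrees with where I grasped. Next I'll trim the tilt and position.

>>> apply_moves --pt "-0.005 -0.018 -0.003 -0.004 0.002 0.01 255" --pt "0 0 0 -0.002 0.001 0.015 255" --pt "0 0 0 0 0 0.01 255" --pt "0 0 0 0 0 0 255" --pt "0 0 0 0 0 0 255"

```text
time_s: 7.3
tool_pos: [567.0, 209.5, 255.6]
tool_rot: [0.001, 0.111, 0.994, 0.0]
ft_force: [0.9, 0.6, -1.5]
finger_gap: 25.5
```

```bash
python3 -c "
from h import *
to([567.4,215.5,157],77.6);print(sense()['qvel'].round(3))
cv2.imwrite('pics/t6.png',img('top'))"
```

```text
t 7.30 pos [567.  209.5 255.6] yaw 77.25 F [ 0.9  0.6 -1.5] gap 25.5
 turn [ 0.0008  0.0024 -0.006 ] shift(now) [ 1.2  5.8 98.6] shift(after turn) [ 0.9  5.9 98.6]
[-0.011  0.007  0.016 -0.002 -0.007 -0.004]
```

View pics/t6.png

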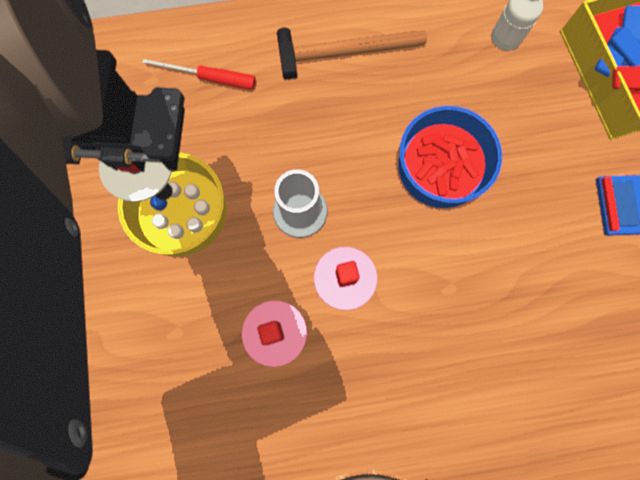

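The top view shows the foot tip near (166,190) over the tub, and the pose reads 6 mm short in y.

>>> apply_moves --pt "0 0.002 -0.006 0.001 0.006 0 255" --pt "0 0 0 0 0 0.01 255" --pt "0 0 0 0 0 0.015 255" --pt "0 0 0 0 0 0.015 255" --pt "0 0 0 0 0 0.01 255" --pt "0 0 0 0 0 0 255" --pt "0 0 0 0 0 0 255"

```text
time_s: 7.93
tool_pos: [568.3, 216.8, 205.1]
tool_rot: [0.002, 0.107, 0.994, 0.001]
ft_force: [0.7, -0.1, -0.6]
finger_gap: 26.0
```

```bash
python3 -c "
from h import *
to([567.4,215.5,157],77.6);print(sense()['qvel'].round(3))
im=img('top');cv2.imwrite('pics/t7.png',cv2.resize(im[130:270,60:260],None,fx=4,fy=4,interpolation=cv2.INTER_CUBIC))
s,p,R=pose();print((proj('top',p+R.as_matrix()[:,2]*144.5)-[60,130])*4)"
```

```text
t 7.93 pos [568.3 216.8 205.1] yaw 77.66 F [ 0.7 -0.1 -0.6] gap 26.0
 turn [0.0031 0.0044 0.0011] shift(now) [ 0.8 -1.6 48. ] shift(after turn) [ 0.6 -1.5 48.1]
[ 0.002  0.016  0.013  0.001 -0.01  -0.001]
[439.40056573 282.88724709]
```

View pics/t7.png

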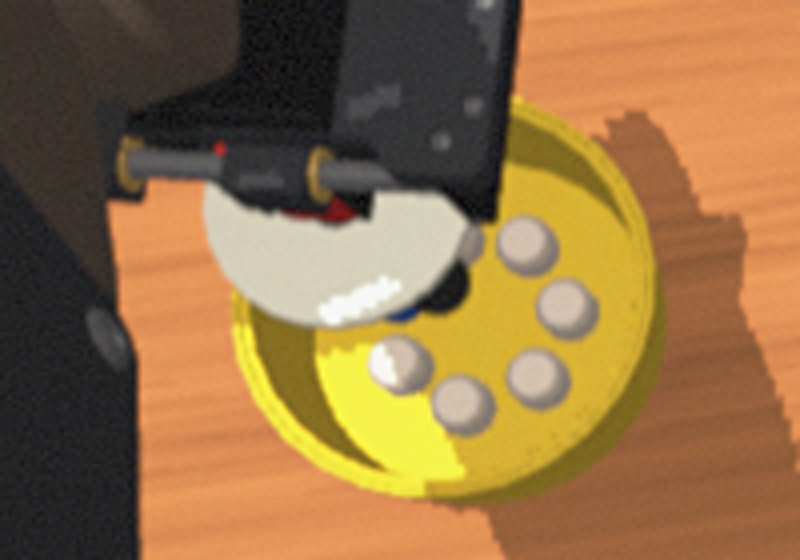

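The foot tip is at about (438,282) in the zoom, against a predicted (439,283). I'll lower it.

>>> apply_moves --pt "0.003 0.004 0 0.0005 -0.0015 0.006 255" --pt "0 0 0 0 0 0.01 255" --pt "0 0 0 0 0 0.01 255" --pt "0 0 0 0 0 0.008 255" --pt "0 0 0 0 0 0.003 255" --pt "0 0 0 0 0 0 255" --pt "0 0 0 0 0 0 255"

```text
time_s: 8.57
tool_pos: [568.0, 215.4, 165.5]
tool_rot: [0.001, 0.107, 0.994, 0.0]
ft_force: [0.4, -0.1, -1.1]
finger_gap: 25.9
```

```bash
python3 -c "
from h import *
to([567.4,215.5,157],77.6);print(sense()['qvel'].round(3))"
```

```text
t 8.57 pos [568.  215.4 165.5] yaw 77.66 F [ 0.4 -0.1 -1.1] gap 25.9
 turn [0.0007 0.0019 0.001 ] shift(now) [ 0.6 -0.1  8.5] shift(after turn) [ 0.6 -0.1  8.5]
[-0.001  0.01   0.003  0.    -0.005  0.   ]
```

>>> apply_moves --pt "0 0.002 0 0 0 0.008 255" --pt "0 0 0 0 0 0 255" --pt "0 0 0 0.008 0 0 255" --pt "0 0 0 0.008 0 0 255" --pt "0 0 0 0.008 0 0 255" --pt "0 0 0 0.004 0 0 255" --pt "0 0 0 0 0 0 255"

```text
time_s: 9.15
tool_pos: [537.7, 222.1, 157.5]
tool_rot: [0.0, 0.108, 0.994, 0.001]
ft_force: [1.0, -0.3, -0.7]
finger_gap: 25.9
```

```bash
cat > st.py <<'E'
from h import *
s,p,R=pose();M=R.as_matrix();y=np.radians(77.6);X=np.array([-np.sin(y),np.cos(y)]) ;Y=np.array([np.cos(y),np.sin(y)])
X=np.array([-np.sin(y),np.cos(y)])
F=p+M[:,2]*144.5;d=F[:2]-[567.4,215.5];e=np.array([d@X,d@Y])
print('foot z %.1f r %.1f phi %.0f'%(F[2],np.hypot(*e),np.degrees(np.arctan2(e[1],e[0]))),'e',e.round(1));to([*p[:2],157],77.6)
E
python3 st.py
```

```text
foot z 13.0 r 30.4 phi 1 e [30.4  0.3]
t 9.15 pos [537.7 222.1 157.5] yaw 77.66 F [ 1.  -0.3 -0.7] gap 25.9
 turn [0.0013 0.0007 0.001 ] shift(now) [ 0.  -0.   0.5] shift(after turn) [0.  0.  0.5]
```

>>> apply_moves --pt "0 0 0 0.0 0.0083 0 255" --pt "0 0 0 -0.0032 0.0077 0 255" --pt "0 0 0 -0.0051 0.0066 0 255" --pt "0 0 0 -0.0066 0.0051 0 255" --pt "0 0 0 -0.0077 0.0032 0 255" --pt "0 0 0 -0.0083 0.0011 0 255"

```text
time_s: 9.65
tool_pos: [576.3, 249.3, 158.4]
tool_rot: [-0.001, 0.106, 0.994, -0.001]
ft_force: [-6.1, -12.3, 5.4]
finger_gap: 25.9
```

```bash
python3 st.py
```

```text
foot z 13.9 r 34.7 phi 92 e [-1.3 34.6]
t 9.65 pos [576.3 249.3 158.4] yaw 77.82 F [ -6.1 -12.3   5.4] gap 25.9
 turn [-0.0023 -0.0009  0.0038] shift(now) [-0.   0.   1.4] shift(after turn) [0.  0.  1.4]
```

>>> apply_moves --pt "-0.002 0 0.003 -0.0083 -0.0025 0.001 255" --pt "0 0 0 -0.0077 -0.004 0 255" --pt "0 0 0 -0.0066 -0.0053 0 255" --pt "0 0 0 -0.0051 -0.0066 0 255" --pt "0 0 0 -0.0032 -0.0077 0 255" --pt "0 0 0 -0.0011 -0.0083 0 255" --pt "0 0 0 0.0011 -0.0083 0 255" --pt "0 0 0 0.0032 -0.0077 0 255" --pt "0 0 0 0.0051 -0.0066 0 255"

```text
time_s: 10.4
tool_pos: [588.8, 183.9, 155.6]
tool_rot: [-0.004, 0.109, 0.994, 0.001]
ft_force: [1.3, 11.4, 0.9]
finger_gap: 26.0
```

```bash
python3 st.py
```

```text
foot z 11.1 r 37.2 phi -135 e [-26.5 -26.1]
t 10.40 pos [588.8 183.9 155.6] yaw 77.48 F [ 1.3 11.4  0.9] gap 26.0
 turn [ 0.0007 -0.008  -0.0021] shift(now) [ 0.   0.  -1.4] shift(after turn) [ 0.   0.  -1.4]
```

>>> apply_moves --pt "0 -0.008 -0.002 0.0078 -0.0036 -0.001 255" --pt "0 0 0 0.0082 -0.0018 0 255" --pt "0 0 0 0.0085 0.0 0 255" --pt "0 0 0 0.008 0.0018 0 255" --pt "0 0 0 0.0075 0.0035 0 255" --pt "0 0 0 0.0064 0.0051 0 255" --pt "0 0 0 0.0049 0.0066 0 255" --pt "0 0 0 0.003 0.0077 0 255" --pt "0 0 0 0.001 0.0083 0 255"

```text
time_s: 11.15
tool_pos: [537.2, 224.7, 158.7]
tool_rot: [0.004, 0.11, 0.994, 0.003]
ft_force: [0.8, -0.8, -1.3]
finger_gap: 25.5
```

```bash
python3 st.py;python3 -c "
from h import *
cv2.imwrite('pics/s8.png',img('scene'))"
```

```text
foot z 14.2 r 30.7 phi 7 e [30.5  3.5]
t 11.15 pos [537.2 224.7 158.7] yaw 77.35 F [ 0.8 -0.8 -1.3] gap 25.5
 turn [ 0.0069  0.0071 -0.0044] shift(now) [ 0.  -0.   1.7] shift(after turn) [0.  0.  1.7]
```

View pics/s8.png

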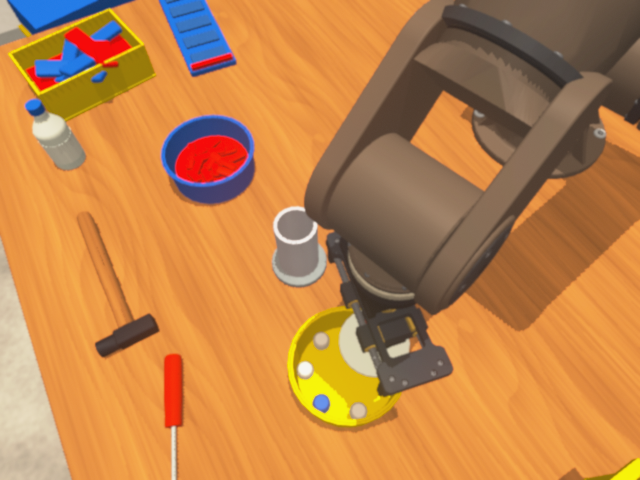

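One turn is done. The plug has moved to about (321,403), and the beads now lie around the outside. Starting turn 2.

>>> apply_moves --pt "0.006 0.007 -0.004 -0.001 0.0083 0.0015 255" --pt "0 0 0 -0.0032 0.0077 0 255" --pt "0 0 0 -0.0051 0.0062 0 255" --pt "0 0 0 -0.0066 0.0047 0 255" --pt "0 0 0 -0.0077 0.0025 0 255" --pt "0 0 0 -0.0083 0.0003 0 255" --pt "0 0 0 -0.0081 -0.0018 0 255" --pt "0 0 0 -0.0073 -0.0036 0 255" --pt "0 0 0 -0.006 -0.0055 0 255" --pt "0 0 0 -0.0045 -0.0068 0 255" --pt "0 0 0 -0.0026 -0.0078 0 255"

```text
time_s: 12.12
tool_pos: [603.2, 217.3, 154.7]
tool_rot: [-0.004, 0.106, 0.994, -0.003]
ft_force: [0.4, -0.1, -1.5]
finger_gap: 25.9
```

```bash
python3 st.py
```

```text
foot z 10.2 r 34.5 phi 166 e [-33.5   8.4]
t 12.12 pos [603.2 217.3 154.7] yaw 77.85 F [ 0.4 -0.1 -1.5] gap 25.9
 turn [-0.0071 -0.0074  0.0043] shift(now) [ 0.  -0.  -2.3] shift(after turn) [ 0.   0.  -2.3]
```

>>> apply_moves --pt "-0.007 -0.007 0.004 -0.0005 -0.0083 -0.002 255" --pt "0 0 0 0.0017 -0.0081 0 255" --pt "0 0 0 0.004 -0.0073 0 255" --pt "0 0 0 0.006 -0.006 0 255" --pt "0 0 0 0.0072 -0.0043 0 255" --pt "0 0 0 0.0082 -0.0022 0 255" --pt "0 0 0 0.0084 0 0 255" --pt "0 0 0 0.0081 0.002 0 255" --pt "0 0 0 0.0073 0.004 0 255" --pt "0 0 0 0.006 0.0058 0 255" --pt "0 0 0 0.0044 0.007 0 255" --pt "0 0 0 0.0024 0.008 0 255"

```text
time_s: 13.12
tool_pos: [534.9, 219.9, 160.1]
tool_rot: [0.006, 0.11, 0.994, 0.003]
ft_force: [0.7, 0.2, -2.2]
finger_gap: 25.8
```

```bash
python3 st.py
```

```text
foot z 15.6 r 31.1 phi -3 e [31.  -1.6]
t 13.12 pos [534.9 219.9 160.1] yaw 77.42 F [ 0.7  0.2 -2.2] gap 25.8
 turn [ 0.007   0.0117 -0.0032] shift(now) [ 0.  -0.   3.1] shift(after turn) [0.  0.  3.1]
```

>>> apply_moves --pt "0.007 0.011 -0.003 0.001 0.0083 0.003 255" --pt "0 0 0 -0.0022 0.008 0 255" --pt "0 0 0 -0.0043 0.0068 0 255" --pt "0 0 0 -0.006 0.0052 0 255" --pt "0 0 0 -0.0073 0.0032 0 255" --pt "0 0 0 -0.0082 0.001 0 255" --pt "0 0 0 -0.0083 -0.001 0 255" --pt "0 0 0 -0.0077 -0.0032 0 255" --pt "0 0 0 -0.0064 -0.0051 0 255" --pt "0 0 0 -0.0049 -0.0066 0 255" --pt "0 0 0 -0.003 -0.0077 0 255"

```text
time_s: 14.03
tool_pos: [597.6, 219.3, 154.9]
tool_rot: [-0.002, 0.105, 0.994, -0.002]
ft_force: [0.4, -0.3, -1.5]
finger_gap: 25.6
```

```bash
python3 st.py
```

```text
foot z 10.4 r 29.6 phi 161 e [-28.1   9.4]
t 14.03 pos [597.6 219.3 154.9] yaw 77.92 F [ 0.4 -0.3 -1.5] gap 25.6
 turn [-0.0053 -0.0042  0.0056] shift(now) [ 0.  -0.  -2.1] shift(after turn) [ 0.   0.  -2.1]
```

>>> apply_moves --pt "-0.005 -0.004 0.005 -0.002 -0.0083 -0.002 255" --pt "0 0 0 0.001 -0.0082 0 255" --pt "0 0 0 0.0034 -0.0075 0 255" --pt "0 0 0 0.0055 -0.0063 0 255" --pt "0 0 0 0.007 -0.0045 0 255" --pt "0 0 0 0.0081 -0.0024 0 255" --pt "0 0 0 0.0084 -0.0002 0 255" --pt "0 0 0 0.0081 0.002 0 255" --pt "0 0 0 0.0073 0.004 0 255" --pt "0 0 0 0.006 0.0058 0 255" --pt "0 0 0 0.0044 0.007 0 255" --pt "0 0 0 0.0024 0.008 0 255"

```text
time_s: 15.03
tool_pos: [532.2, 218.8, 160.1]
tool_rot: [0.005, 0.11, 0.994, 0.002]
ft_force: [6.9, -2.6, 0.1]
finger_gap: 25.9
```

```bash
python3 st.py;python3 -c "
from h import *
cv2.imwrite('pics/s9.png',img('scene'))"
```

```text
foot z 15.6 r 33.8 phi -6 e [33.6 -3.6]
t 15.03 pos [532.2 218.8 160.1] yaw 77.40 F [ 6.9 -2.6  0.1] gap 25.9
 turn [ 0.0055  0.0101 -0.0036] shift(now) [ 0.  -0.   3.1] shift(after turn) [0.  0.  3.1]
```

View pics/s9.png

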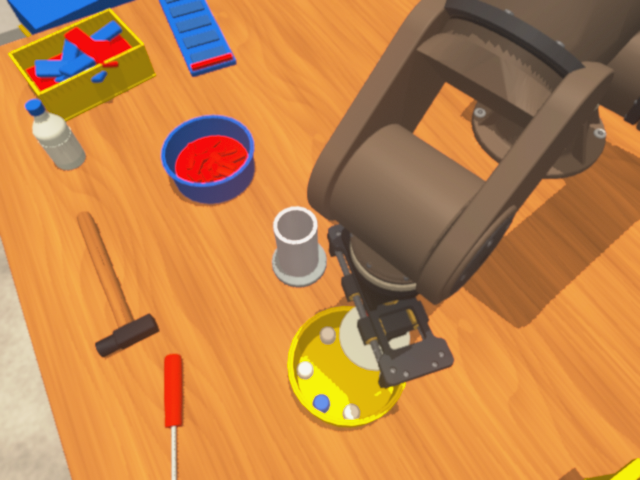

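That makes about three turns, and the plug stays shifted at about (321,403), having started at (348,395). I'll overlap a little, move to the centre and lift out.

>>> apply_moves --pt "0.005 0.01 -0.003 0.0 0.0083 0.003 255" --pt "0 0 0 -0.0022 0.008 0 255" --pt "0 0 0 -0.0043 0.0068 0 255" --pt "0 0 0 -0.006 0.0052 0 255" --pt "0 0 0 -0.0073 0.0 0 255" --pt "0 0 0 -0.003 -0.007 0 255" --pt "0 0 0 0 -0.008 0 255" --pt "0 0 0 0 -0.006 0 255" --pt "0 0 0 0 0 0 255" --pt "0 0 0 0 0 0 255"

```text
time_s: 15.92
tool_pos: [558.5, 222.4, 154.9]
tool_rot: [-0.002, 0.106, 0.994, -0.002]
ft_force: [0.4, -0.9, -1.6]
finger_gap: 26.1
```

```bash
python3 st.py
```

```text
foot z 10.4 r 11.5 phi 21 e [10.8  4.2]
t 15.92 pos [558.5 222.4 154.9] yaw 77.79 F [ 0.4 -0.9 -1.6] gap 26.1
 turn [-0.0048 -0.0038  0.0033] shift(now) [ 0.  -0.  -2.1] shift(after turn) [ 0.   0.  -2.1]
```

Lift straight up to about z=300.

>>> apply_moves --pt "-0.005 -0.004 0.003 0 0 -0.006 255" --pt "0 0 0 0 0 -0.012 255" --pt "0 0 0 0 0 -0.016 255" --pt "0 0 0 0 0 -0.018 255" --pt "0 0 0 0 0 -0.018 255" --pt "0 0 0 0 0 -0.018 255" --pt "0 0 0 0 0 -0.018 255" --pt "0 0 0 0 0 -0.016 255" --pt "0 0 0 0 0 -0.01 255" --pt "0 0 0 0 0 -0.004 255" --pt "0 0 0 0 0 0 255" --pt "0 0 0 0 0 0 255"

```text
time_s: 16.92
tool_pos: [555.5, 222.0, 301.5]
tool_rot: [0.001, 0.109, 0.994, 0.002]
ft_force: [-0.1, -0.4, -1.7]
finger_gap: 25.7
```

```bash
python3 -c "
from h import *
to([537.5,25,300],77.6)"
```

```text
t 16.92 pos [555.5 222.  301.5] yaw 77.48 F [-0.1 -0.4 -1.7] gap 25.7
 turn [ 0.0038  0.0017 -0.0021] shift(now) [ -25.1 -196.2    0.8] shift(after turn) [ -24.7 -196.2    1.5]
```

>>> apply_moves --pt "0.003 0.001 -0.002 -0.002 -0.01 -0.001 255" --pt "0 0 0 -0.0026 -0.018 -0.001 255" --pt "0 0 0 -0.0026 -0.02 -0.001 255" --pt "0 0 0 -0.0026 -0.02 -0.001 255" --pt "0 0 0 -0.0026 -0.02 -0.001 255" --pt "0 0 0 -0.0026 -0.02 -0.001 255" --pt "0 0 0 -0.0026 -0.02 -0.001 255" --pt "0 0 0 -0.0026 -0.02 -0.001 255" --pt "0 0 0 -0.0024 -0.016 0 255" --pt "0 0 0 -0.001 -0.01 0 255" --pt "0 0 0 0 -0.004 0 255" --pt "0 0 0 0 0 0 255"

```text
time_s: 17.92
tool_pos: [535.5, 29.4, 299.2]
tool_rot: [-0.009, 0.107, 0.994, -0.002]
ft_force: [0.1, 1.0, -1.8]
finger_gap: 25.8
```

>>> apply_moves --pt "0 0 0 0 0 0 255" --pt "0 0 0 0 0 0 255"

```text
time_s: 18.08
tool_pos: [535.4, 29.8, 298.6]
tool_rot: [-0.01, 0.107, 0.994, -0.002]
ft_force: [-0.3, 0.6, -1.5]
finger_gap: 25.6
```

```bash
python3 -c "
from h import *
to([537.5,25,300],77.6);print(sense()['qvel'].round(3))
cv2.imwrite('pics/s10.png',img('scene'))"
```

```text
t 18.08 pos [535.4  29.8 298.6] yaw 77.71 F [-0.3  0.6 -1.5] gap 25.6
 turn [-0.0065 -0.0185  0.0019] shift(now) [-3.1 -4.2 -1.4] shift(after turn) [-3.1 -4.2 -1.4]
[ 0.008  0.002  0.001  0.001 -0.001  0.006]
```

View pics/s10.png

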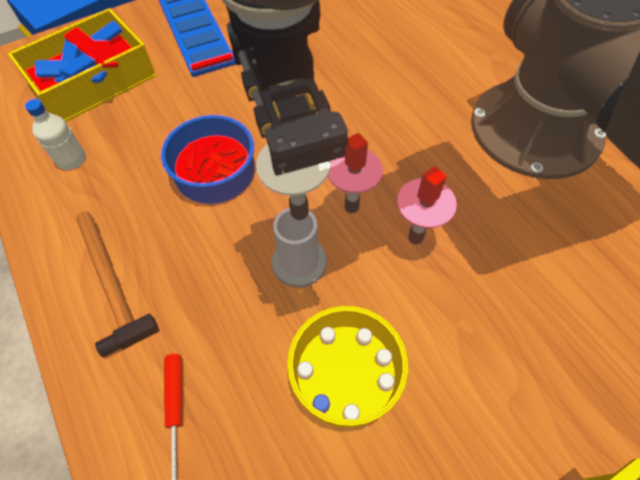

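All seven pieces are in the tub, with the plug at (321,403). The stirrer is above the tube and slightly tilted, so I'll trim it.

>>> apply_moves --pt "-0.006 -0.018 0.002 -0.003 -0.004 0 255" --pt "0 0 0 0 0 0 255" --pt "0 0 0 0 0 0 255" --pt "0 0 0 0 0 0 255"

```text
time_s: 18.47
tool_pos: [537.8, 26.9, 298.5]
tool_rot: [0.001, 0.107, 0.994, 0.0]
ft_force: [-0.1, -0.1, -1.2]
finger_gap: 26.1
```

```bash
python3 -c "
from h import *
to([537.5,25,300],77.6);print(sense()['qvel'].round(3))
im=img('scene');cv2.imwrite('pics/s11z.png',cv2.resize(im[180:290,245:345],None,fx=5.4,fy=5.4,interpolation=cv2.INTER_CUBIC))
s,p,R=pose();print('pred',proj('scene',p+R.as_matrix()[:,2]*144.5),'at s4',proj('scene',[535.5,25.5,158]))
a=(proj('scene',p+R.as_matrix()[:,2]*144.5)-[245,180])*5.4;print(a)"
```

```text
t 18.47 pos [537.8  26.9 298.5] yaw 77.76 F [-0.1 -0.1 -1.2] gap 26.1
 turn [0.0004 0.0015 0.0028] shift(now) [-0.1 -1.9 -1.5] shift(after turn) [-0.1 -1.9 -1.5]
[ 0.006 -0.001  0.     0.001  0.001  0.002]
pred [294.42211113 213.05457734] at s4 [295.35692703 209.89803403]
[266.87940012 178.49471762]
```

View pics/s11z.png

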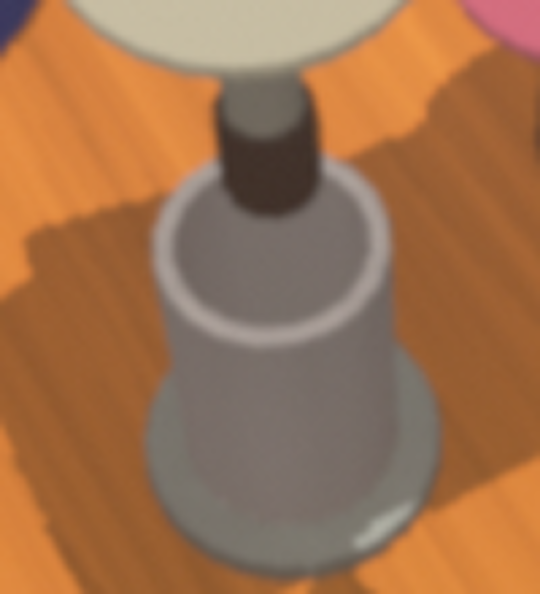

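The foot has moved in the picture by about (-3,+16) zoomed pixels since just after the first lift. The pose change predicts (-5,+17), so the stirrer has not slipped in the hand. I'll lower it into the tube.

>>> apply_moves --pt "0 0.0015 0.002 0 -0.002 0.005 255" --pt "0 0 0 0 0 0.01 255" --pt "0 0 0 0 0 0.01 255" --pt "0 0 0 0 0 0.006 255" --pt "0 0 0 0 0 0 255" --pt "0 0 0 0 0 0 255"

```text
time_s: 19.02
tool_pos: [536.9, 25.0, 263.2]
tool_rot: [-0.001, 0.108, 0.994, 0.0]
ft_force: [0.2, -0.2, -0.9]
finger_gap: 25.8
```

```bash
python3 -c "
from h import *
to([537.5,25,180],77.6)"
```

```text
t 19.02 pos [536.9  25.  263.2] yaw 77.65 F [ 0.2 -0.2 -0.9] gap 25.8
 turn [ 0.0002 -0.0018  0.0008] shift(now) [-0.7  0.1 83.2] shift(after turn) [-0.6  0.1 83.2]
```

>>> apply_moves --pt "0 -0.002 0 -0.0005 0 0.006 255" --pt "0 0 0 0 0 0.01 255" --pt "0 0 0 0 0 0.012 255" --pt "0 0 0 0 0 0.012 255" --pt "0 0 0 0 0 0.012 255" --pt "0 0 0 0 0 0.01 255" --pt "0 0 0 0 0 0.006 255" --pt "0 0 0 0 0 0.002 255" --pt "0 0 0 0 0 0 255" --pt "0 0 0 0 0 0 255"

```text
time_s: 19.85
tool_pos: [537.7, 24.9, 186.7]
tool_rot: [0.001, 0.108, 0.994, 0.0]
ft_force: [0.0, 0.2, -1.8]
finger_gap: 26.0
```

```bash
python3 -c "
from h import *
to([537.5,25,159.5],77.6)"
```

```text
t 19.85 pos [537.7  24.9 186.7] yaw 77.65 F [ 0.   0.2 -1.8] gap 26.0
 turn [0.0003 0.0016 0.0009] shift(now) [ 0.2  0.  27.2] shift(after turn) [ 0.2  0.1 27.2]
```

>>> apply_moves --pt "0 0.0015 0.001 0 0 0.005 255" --pt "0 0 0 0 0 0.008 255" --pt "0 0 0 0 0 0.006 255" --pt "0 0 0 0 0 0.003 255" --pt "0 0 0 0 0 0 255" --pt "0 0 0 0 0 0 255"

```text
time_s: 20.35
tool_pos: [538.3, 24.9, 163.6]
tool_rot: [0.001, 0.108, 0.994, 0.0]
ft_force: [-0.3, 1.0, -1.2]
finger_gap: 26.0
```

```bash
python3 -c "
from h import *
to([537.5,25,159.5],77.6)"
```

```text
t 20.35 pos [538.3  24.9 163.6] yaw 77.59 F [-0.3  1.  -1.2] gap 26.0
 turn [ 0.0007  0.0025 -0.0002] shift(now) [ 0.8 -0.   4.1] shift(after turn) [ 0.8 -0.   4.1]
```

>>> apply_moves --pt "0 0.0025 0 0.0005 0 0.002 255" --pt "0 0 0 0 0 0.001 255" --pt "0 0 0 0 0 0.001 255" --pt "0 0 0 0 0 0 255"

```text
time_s: 20.68
tool_pos: [538.0, 25.0, 159.6]
tool_rot: [0.0, 0.108, 0.994, 0.0]
ft_force: [0.3, -0.0, -1.9]
finger_gap: 25.9
```

```bash
python3 -c "
from h import *
to([537.5,25,159.5],77.6)"
```

```text
t 20.68 pos [538.   25.  159.6] yaw 77.59 F [ 0.3 -0.  -1.9] gap 25.9
 turn [ 0.0008  0.0005 -0.0002] shift(now) [ 0.5 -0.1  0.1] shift(after turn) [ 0.5 -0.1  0.1]
```

>>> apply_moves --pt "0 0 0 0 0 0.0008 255" --pt "0 0 0 0 0 0 255"

```text
time_s: 20.85
tool_pos: [538.1, 25.0, 159.8]
tool_rot: [0.001, 0.108, 0.994, 0.0]
ft_force: [0.9, 0.0, -2.0]
finger_gap: 25.7
```

>>> apply_moves --pt "0 0 0 0 0 0.0012 255" --pt "0 0 0 0 0 0.0008 255"

```text
time_s: 21.02
tool_pos: [538.2, 25.0, 159.5]
tool_rot: [0.002, 0.108, 0.994, 0.0]
ft_force: [-4.0, 0.1, 10.3]
finger_gap: 25.7
```

Contact: +10 N. I'll release slowly.

>>> apply_moves --pt "0 0 0 0 0 0 255" --pt "0 0 0 0 0 0 150" --pt "0 0 0 0 0 0 100" --pt "0 0 0 0 0 0 0" --pt "0 0 0 0 0 0 0" --pt "0 0 0 0 0 0 0" --pt "0 0 0 0 0 0 0" --pt "0 0 0 0 0 0 0" --pt "0 0 0 0 0 0 0" --pt "0 0 0 0 0 0 0" --pt "0 0 0 0 0 0 0" --pt "0 0 0 0 0 0 0"

```text
time_s: 22.02
tool_pos: [538.6, 25.0, 159.5]
tool_rot: [0.002, 0.108, 0.994, 0.0]
ft_force: [-0.5, 0.1, 0.1]
finger_gap: 92.8
```

```bash
python3 -c "
from h import *
to([537.5,25,159.5],77.6);cv2.imwrite('pics/w12.png',img('wrist'))"
```

```text
t 22.02 pos [538.6  25.  159.5] yaw 77.60 F [-0.5  0.1  0.1] gap 92.8
 turn [0.0011 0.0041 0.    ] shift(now) [ 1.1 -0.2 -0. ] shift(after turn) [ 1.1 -0.2 -0. ]
```

View pics/w12.png

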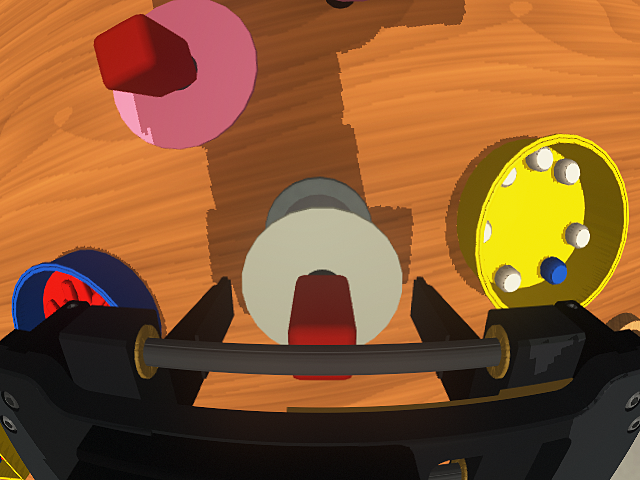

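The wrist view shows the stirrer resting in the stand with its handle at about (322,330), clear of the open fingers. The plug is in the tub at (553,270). I'll retreat upwards and then sideways to clear the view.

>>> apply_moves --pt "0 0 0 0 0 -0.008 0" --pt "0 0 0 0 0 -0.015 0" --pt "0 0 0 0 0 -0.02 0" --pt "0 0 0 0 0 -0.02 0" --pt "0 0 0 0 0 -0.02 0" --pt "0 0 0 0 0 -0.02 0" --pt "0 0 0 0 0 -0.015 0" --pt "0 0 0 0 0 -0.005 0" --pt "0 0 0 0 0 0 0"

```text
time_s: 22.82
tool_pos: [537.3, 25.0, 291.9]
tool_rot: [0.002, 0.108, 0.994, 0.0]
ft_force: [-1.5, 0.4, -0.3]
finger_gap: 95.5
```

>>> apply_moves --pt "0 0 0 -0.01 0.015 0 0" --pt "0 0 0 -0.005 0.03 0 0" --pt "0 0 0 0 0.035 0 0" --pt "0 0 0 0 0.035 0 0" --pt "0 0 0 0.005 0.035 0 0" --pt "0 0 0 0.005 0.035 0 0" --pt "0 0 0 0.005 0.035 0 0" --pt "0 0 0 0.005 0.035 0 0" --pt "0 0 0 0 0.03 0 0" --pt "0 0 0 0 0.02 0 0" --pt "0 0 0 0 0.005 0 0" --pt "0 0 0 0 0 0 0"

```text
time_s: 23.82
tool_pos: [598.8, 342.0, 279.5]
tool_rot: [-0.004, 0.11, 0.994, -0.003]
ft_force: [-0.2, 0.2, 0.6]
finger_gap: 94.8
```

>>> apply_moves --pt "0 0 0 0 0 0 0" --pt "0 0 0 0 0 0 0" --pt "0 0 0 0 0 0 0" --pt "0 0 0 0 0 0 0"

```text
time_s: 24.15
tool_pos: [598.4, 338.4, 278.0]
tool_rot: [-0.006, 0.111, 0.994, -0.004]
ft_force: [0.2, -0.7, -1.5]
finger_gap: 94.9
```

```bash
python3 -c "
from h import *
s=sense();print(s['tool_pos'],s['qvel'].round(3),s['ft_force'])
cv2.imwrite('pics/s13.png',img('scene'));cv2.imwrite('pics/t13.png',img('top'))"
```

```text
[598.39797092 338.38932646 277.9505193 ] [-0.017 -0.01   0.011 -0.002 -0.003 -0.003] [ 0.18241557 -0.72239323 -1.51296314]
```

View pics/s13.png

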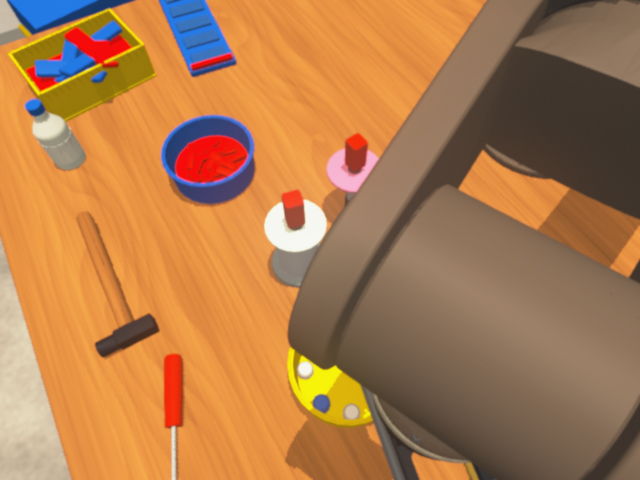

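View pics/t13.png

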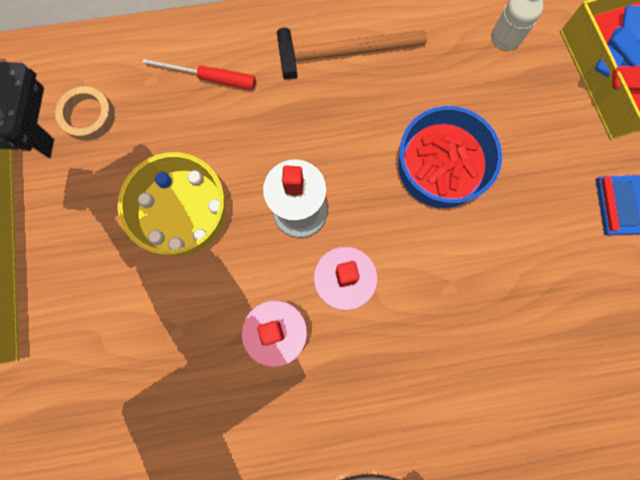

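Both views show the stirrer hanging upright as at the start: in the top view the guard is at (295,190) and the handle at (292,179). The plug has gone from (158,202) to (163,180) and is still in the tub with all six beads. The pink look-alikes are where they were.

```bash
python3 -c "
from cell import *
print(close_job())"
```

```text
the job is handed in; nothing more can be done
None
```

I stirred the beads with the red-handled stirrer and hung it back in its stand; the job was handed in at about 24 s of the 72 s allowed.

- **Stirring:** the foot went about three times round the yellow tub, 30–37 mm from the centre. It was 5–11 mm off the floor at the points I checked, so it sat slightly above the suggested 5–10 mm at times. The highest wrist force I read was about 15 N.
- **Hanging it back:** the guard met the stand's rim with about 10 N before I opened the gripper and withdrew.
- **Last checks:** the last pictures show the stirrer upright in its stand, within about a pixel of how it looked at the start. The blue plug is in the yellow tub with all six beads, roughly 25 mm from where it began. Both pink look-alikes are where they were, and the robot is touching nothing.

No final check failed. Along the way the arm overran or fell short of some moves by up to 15 mm and tilted by up to 0.02 rad. I corrected these before the grasp, before lowering the stirrer into the tub and before hanging it back.

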